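Fit the drip plate under the lips of the bar's drip tray

TASK

Fit the loose drip plate into the drip tray on the bar. It is longer than the tray's opening, so tilt it, tuck one end under one lip, lower the other end past the opposite lip, and then slide it back so that it lies flat on the support rails, centred lengthwise with both ends well under their lips, and let go of it. Feel your way gently, neither forcing the plate against the tray nor letting it drop, and do not disturb the other things on the bar.

Things in the scene. Friction and masses are not known exactly. Their poses are not given: they have to be found in the camera images.
- tray: Steel drip tray fixed to the bar: a frame 206 mm long (its x), 128 wide (y), 56 high; origin on the bar under its centre, z up. Opening at the top 150 x 116 mm. Inside, under a lip at each end, it is 194 mm long: inner faces of the end walls at x = +-97 mm, of the side walls (6 mm thick, 56 high, no lips) at y = +-58 mm. Floor 4 mm above the bar. Two support rails inside.
- lip1 (a point): Middle of the lower inner edge of the lip at the tray's -x end, fixed to the tray (tray frame x -75, y 0, z 50 mm). The lip is a plate 6 mm thick, from x = -75 to -97 mm, over the full inner width; underside 50 mm, top 56 mm above the bar.
- lip2 (a point): The same point of the like lip at the tray's +x end (tray frame x 75, y 0, z 50 mm); this lip reaches from x = 75 to 97 mm.
- rail1 (a point): A point fixed to the tray, x -61, y 0, z 10 mm: where the inner top edge of the -x support rail is at its lowest setting. Flat level rails, 110 mm wide in y, lie at both ends from |x| = 61 mm out to the end walls, so 14 mm of each shows inside the lip. They are rigid and equally high; their top is set anywhere from 10 to 28 mm above the bar. The setting is not reported: feel for it.
- plate: Loose rigid aluminium drip plate, 168 mm long (its x), 104 wide (y), 8 thick, 0.36 to 0.59 kg, balanced, alike end for end, flat on the bar at the start; origin at the centre of its underside, z up. Upright grip at its centre: a black bar 14 mm thick (x), 50 wide (y), 34 to 66 mm above the underside, on two legs at y = +-21 mm. With one end at an end wall, the level plate clears the other lip by 4 mm.
- plate_end1 (a point): middle of the lower edge of the plate's end at its x = -84 mm
- plate_end2 (a point): middle of the lower edge of the plate's end at its x = +84 mm
- cup: empty white plastic tumbler, 72 mm across, 110 mm tall, near the far (+x) end of the tray; origin under its centre
- spoon: spoon with a wooden handle, 190 mm long, lying beyond the far end of the drip plate; origin under its middle
- bottle: amber glass bottle, 68 mm across, 230 mm tall, on the left of the bar; origin under its centre
- mug: white mug, 84 mm across, 90 mm tall, with a handle, on the right of the bar; origin under its centre
- jar: glass jar with a metal lid, 76 mm across, 90 mm tall, on the right near the robot; origin under its centre
- coasters: round stack of cork coasters, 94 mm across, 24 mm tall, on the left of the bar; origin under its centre
- can: plain aluminium drink can, 66 mm across, 115 mm tall, on the far right of the bar; origin under its centre
Things that resemble listed ones, but are neither listed nor needed, are in the scene too. What is shaped like the plate but blue is not meant.

How it is judged:
On the way:
1. the plate, tilted, has one end at least 4 mm under a lip while its other end is still above that lip's underside (((x of plate_end1 in the frame of tray below -0.079 m and z of plate_end1 in the frame of tray below 0.046 m and z of plate_end2 in the frame of tray above 0.05 m) or (x of plate_end1 in the frame of tray above 0.079 m and z of plate_end1 in the frame of tray below 0.046 m and z of plate_end2 in the frame of tray above 0.05 m) or (x of plate_end2 in the frame of tray below -0.079 m and z of plate_end2 in the frame of tray below 0.046 m and z of plate_end1 in the frame of tray above 0.05 m) or (x of plate_end2 in the frame of tray above 0.079 m and z of plate_end2 in the frame of tray below 0.046 m and z of plate_end1 in the frame of tray above 0.05 m))), for 0.1 s.
At the end, for the whole second after the job is handed in: The plate lies at rest, flat (within 0.03 rad), right way up on the support rails inside the tray, below the lips, its centre within 6 mm of the tray's centre lengthwise so that both ends are at least 3 mm under their lips; the robot has let go (x of plate in the frame of tray between -0.006 and 0.006 m and z of plate in the frame of tray between 0.007 and 0.032 m and angle between plate's own z axis and vertical below 0.03 rad and contact force between plate and tray above 1.5 N and linear speed of plate below 0.01 m/s); the robot touches nothing.
It fails at once if the plate is pressed against the tray with more than 30 N (contact force between plate and tray above 30 N).
It fails at once if the plate is dropped or thrown in the tray (moves faster than 0.2 m/s inside it) (x of plate in the frame of tray between -0.03 and 0.03 m and y of plate in the frame of tray between -0.03 and 0.03 m and z of plate in the frame of tray below 0.06 m and linear speed of plate above 0.2 m/s).
It fails at once if the robot presses on the tray with more than 30 N (contact force between the arm and tray above 30 N).
It fails at once if another thing on the bar is moved by more than 30 mm or knocked over (distance of any of cup, spoon, bottle, mug, jar, coasters, can from where it was at the start of the episode above 0.03 m or angle between any of cup, bottle, mug, jar, coasters, can's own z axis and vertical above 0.5 rad).
It also fails if it takes over 58 s, if anything falls off the work surface, if the arm or the gripper's body presses on something with over 40 N, if the wrist force passes 120 N, or if a joint passes its speed limit or range.

ROBOT

A 7-joint arm with a two-finger parallel gripper is mounted at the origin on the work surface. World frame = base frame: x ahead of the robot, y to its left, z up, the work surface at z = 0. Lengths are in m, angles in rad, forces in N, time in s.
With the tool pointing down it reaches from about 0.35 to 0.9 m from the base axis. Payload 19.9 kg.
Tool frame: the origin (TCP) lies at the very end of the fingers, on their centre line; the grasp point (between the pads) lies 19 mm behind it; y points along the fingers, z is the direction in which the jaws open and shut, and the axes are right-handed (so a half turn about y gives the same grasp; the last joint's range is limited). The gripper opens to 94 mm and grips with 3 to 60 N. Pads are 16 mm wide; open, the fingers measure 119 mm over their backs; the gripper's body (75 mm by 177 mm) begins 78 mm behind the grasp point.
Start: joints at [-1.214, 0.417, -0.01, 1.614, 0.005, 1.111, -0.053], TCP at [0.242, 0.576, 0.205] pointing down, gripper open.
Joint ranges: [-2.81, 2.81], [-0.39, 2.02], [-1.27, 1.25], [0.06, 2.57], [-1.19, 4.33], [0.19, 2], [-2.82, 2.82]. Speed limits (rad/s): [1.89, 1.89, 2.39, 2.39, 3.01, 3.01, 3.01].

INTERFACE

Orientations are given as a unit quaternion [x, y, z, w].
In Python, from bench import manip, imaging gives the robot as it stands.
- The arm moves only by the shell command python3 -m handwheel 'ROWS' [FORCE]. ROWS is JSON, a list that holds one entry, the list of rows, each a list of 7 numbers: the shift along the tool's x, y, z in mm, then the turn, a rotation vector about the tool's x, y, z in rad, then the closure, from 0 (fully open) to 1 (shut). A call has 1 to 20 rows; each row is the pose to reach, as a shift and turn from the pose measured when the call began, along the tool's axes at that moment; what a row does not reach only later rows make up. A row lasts 1/12 s, in which the tool goes at most 41.7 mm and 7.16 degrees, less where a joint would pass 70% of its speed; a pose out of reach is approached as far as the arm can. A call with a gripper value outside its range is refused whole. The fingers move at their own pace and stop on an object; FORCE is the grip in N (left out, the last holds). Time passes only in rows, so rows that repeat a pose let the fingers close. It gives the time, the measured TCP pose, the force and the opening at its end, in the units of the state.
- manip.observe(): the state, without advancing time (a new reading comes with each control period).
- imaging.capture(name): name is "scene" or "side" or "wrist"; returns a dict with "color" (480x640x3 uint8, blue, green, red), "range_z" (480x640 float32, m along the optical axis (not along the pixel's ray), 0 where there is no reading), "K" (3x3 intrinsics, pixels), "rvec" (rotation vector, rad) and "tvec" (3), from world to camera coordinates, as OpenCV has them; the wrist camera has in their place "T_tool_cam" (4x4, takes a point from camera to tool coordinates, whose origin is the TCP and whose axes are the tool frame's). Camera axes: x right, y down, z forward; pixel columns grow to the right and rows downward; lengths in m; the calibration is good to about 2 mm. A picture is of the moment at which its call begins: read the wrist's pose just before it.
- manip.hand_in(): hands the job in, once; it reports no verdict.
The state is a dict: "time_s": time; "q": joint angles; "joint_velocities": joint speeds; "joint_efforts": joint torques, N m; "tool_pos": TCP position; "eef_rot": TCP orientation; "contact_force": force on the tool from outside, world axes, zero at the start; "torque": the same for the moment, N m; "width": finger opening in m.
Only numpy, scipy, OpenCV 4.12 (cv2) and the standard library are available. Lean on these libraries where they do the work, as an engineer would, in place of code of your own. Each camera call takes 0.05 s, during which the arm holds its last target.

## Working session

There is one attempt and no reset: what is moved stays moved. The work goes in short steps, Python scripts to look and compute and a shell command to move; the robot and the scene stay as the last step left them, time stands still between calls to the robot, and variables do not carry over. Pictures are saved under pics/ and viewed, and the job is handed in when it is done.

```bash
ls; mkdir -p pics
python3 - <<'E'
from bench import manip, imaging
import cv2
print(manip.observe())
for n in ["scene","side","wrist"]:
    c=imaging.capture(n); cv2.imwrite(f"pics/{n}0.png",c["color"])
    print(n,c["K"].tolist(),c.get("rvec"),c.get("tvec"),c.get("T_tool_cam"))
E
```

```text
pics
{'time_s': 0.0, 'q': array([-1.21451145,  0.41800243, -0.01029475,  1.61412952,  0.00469905,
        1.11072913, -0.05298504]), 'joint_velocities': array([-0.00143992, -0.00024887, -0.00116043, -0.00033786, -0.00016831,
       -0.00011177, -0.00039562]), 'joint_efforts': array([-6.21334439e-04, -8.51264620e+01,  6.38293885e-01, -4.25981748e+01,
       -4.87301883e-02,  1.89011497e-02,  1.51207173e-04]), 'tool_pos': array([0.241984  , 0.57585467, 0.20482635]), 'eef_rot': array([ 0.69360459, -0.1397614 ,  0.13965369, -0.69273102]), 'contact_force': array([-0.34235383,  0.01135903, -0.04582576]), 'torque': array([-0.01275383, -0.0062712 ,  0.00553351]), 'width': 0.09388705278684785}
scene [[607.5504899291616, 0.0, 321.14026540522013], [0.0, 607.5504899291616, 245.41750587091218], [0.0, 0.0, 1.0]] [ 2.46709609  0.79876862 -0.23755817] [-0.43362151 -0.20149988  1.62185651] None
side [[537.3670826811277, 0.0, 320.1373714515814], [0.0, 537.3670826811277, 242.0651803094359], [0.0, 0.0, 1.0]] [ 2.41203409 -0.39238559  0.1417383 ] [-0.52160055  0.18029711  1.42208334] None
wrist [[348.5135984364963, 0.0, 313.26321944961813], [0.0, 348.5135984364963, 235.52843487826698], [0.0, 0.0, 1.0]] None None [[ 5.75074340e-04  9.60488930e-01  2.78317598e-01 -8.15166981e-02]
 [ 1.03032371e-03 -2.78318065e-01  9.60488414e-01 -1.77361466e-01]
 [ 9.99999304e-01 -2.65595021e-04 -1.14966810e-03 -5.60566489e-04]
 [ 0.00000000e+00  0.00000000e+00  0.00000000e+00  1.00000000e+00]]
```

View pics/scene0.png

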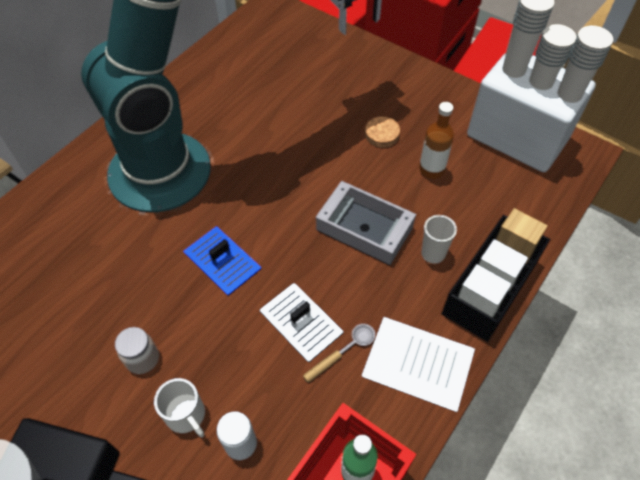

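View pics/side0.png

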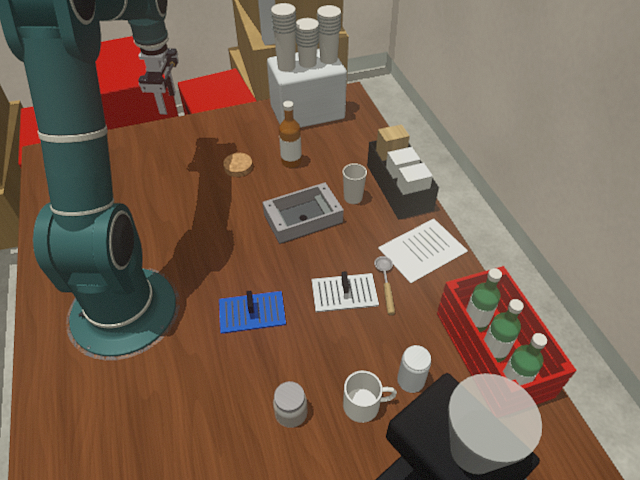

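View pics/wrist0.png

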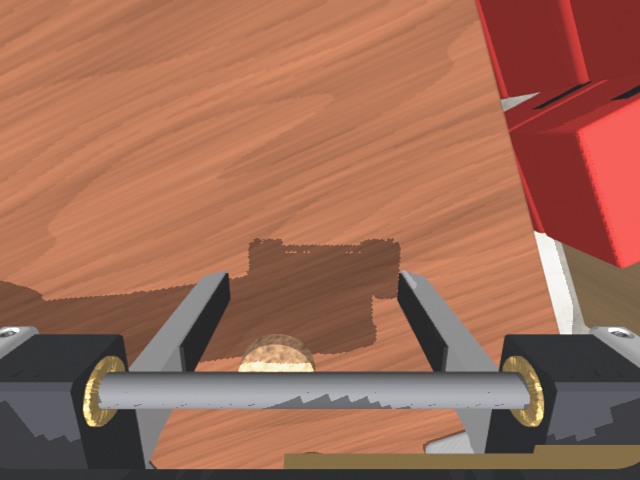

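The candidates are the white plate with black grip at scene (302,320) / side (345,292), the blue plate at scene (222,258), which is excluded, and the striped paper at scene (418,362), which has no grip. The choice is the white plate. I'll check it in a close crop and measure it together with the tray.

```bash
cat > h.py <<'E'
import numpy as np, cv2
from bench import manip, imaging
from scipy.spatial.transform import Rotation as R
def cam(n):
    st=manip.observe(); c=imaging.capture(n)
    if "rvec" in c and c["rvec"] is not None:
        Rw=cv2.Rodrigues(np.array(c["rvec"],float))[0]; t=np.array(c["tvec"],float).ravel()
        Rc=Rw.T; o=-Rw.T@t
    else:
        T=np.array(c["T_tool_cam"]); Rt=R.from_quat(st["eef_rot"]).as_matrix()
        Rc=Rt@T[:3,:3]; o=Rt@T[:3,3]+st["tool_pos"]
    c["Rc"]=Rc; c["o"]=o; c["st"]=st; return c
def onplane(c,uv,z):
    uv=np.atleast_2d(uv).astype(float); K=c["K"]
    d=np.c_[(uv[:,0]-K[0,2])/K[0,0],(uv[:,1]-K[1,2])/K[1,1],np.ones(len(uv))]@c["Rc"].T
    s=(z-c["o"][2])/d[:,2]; return c["o"]+d*s[:,None]
def cloud(c):
    K=c["K"]; v,u=np.mgrid[:480,:640]; Z=c["range_z"]
    P=np.stack([(u-K[0,2])/K[0,0]*Z,(v-K[1,2])/K[1,1]*Z,Z],-1)@c["Rc"].T+c["o"]
    P[Z==0]=np.nan; return P
E
python3 - <<'E'
from h import *
for n,(x0,y0,x1,y1),(a0,b0,a1,b1) in [("scene",(255,278,350,365),(310,175,420,270)),("side",(305,262,385,318),(258,178,350,245))]:
    c=cam(n); P=cloud(c); im=c["color"]
    crop=im[min(y0,b0)-5:max(y1,b1)+5,min(x0,a0)-5:max(x1,a1)+5]
    cv2.imwrite(f"pics/crop_{n}.png",cv2.resize(crop,None,fx=3.4,fy=3.0,interpolation=cv2.INTER_CUBIC))
    # plate: light pixels
    m=np.zeros((480,640),np.uint8); hsv=cv2.cvtColor(im,cv2.COLOR_BGR2HSV)
    m[y0:y1,x0:x1]=((hsv[...,2]>150)&(hsv[...,1]<50))[y0:y1,x0:x1]*255
    m=cv2.morphologyEx(m,cv2.MORPH_CLOSE,np.ones((7,7)))
    cs=max(cv2.findContours(m,0,2)[0],key=cv2.contourArea)
    w=onplane(c,cs[:,0,:],0.008)[:,:2]; r=cv2.minAreaRect((w*1000).astype(np.float32)); print(n,"plate",r, cv2.boxPoints(r).tolist())
    print(" heights plate", np.nanmedian(P[m>0][:,2]))
    m2=np.zeros((480,640),bool); m2[b0:b1,a0:a1]=True
    q=P[m2&(abs(P[...,2]-.056)<.006)]; r=cv2.minAreaRect((q[:,:2]*1000).astype(np.float32)); print(n,"tray",r,np.median(q[:,2]))
    m3=np.zeros((480,640),bool); m3[y0-20:y1,x0:x1]=True
    g=P[m3&(P[...,2]>.05)&(P[...,2]<.075)]; print(" grip",len(g),np.median(g,0) if len(g) else 0, cv2.minAreaRect((g[:,:2]*1000).astype(np.float32)) if len(g) else 0)
E
```

```text
scene plate ((574.78662109375, -133.91146850585938), (107.5451889038086, 171.44107055664062), 77.98463439941406) [[479.75, -168.66122436523438], [647.4351196289062, -204.35079956054688], [669.8232421875, -99.16171264648438], [502.13812255859375, -63.472137451171875]]
 heights plate 0.007781314077943247
scene tray ((550.3260498046875, 163.47657775878906), (207.7058563232422, 135.1175537109375), 6.040813446044922) 0.05553166007677712
 grip 195 [ 0.57762431 -0.13578839  0.0641276 ] ((575.6861572265625, -133.84844970703125), (50.58741760253906, 17.015426635742188), 78.36346435546875)
side plate ((573.9559326171875, -133.62159729003906), (106.47638702392578, 170.5367431640625), 78.19535064697266) [[479.59967041015625, -168.29002380371094], [646.5297241210938, -203.1776580810547], [668.3121948242188, -98.95317077636719], [501.38214111328125, -64.06553649902344]]
 heights plate 0.00819520256541939
side tray ((574.24365234375, 164.1121826171875), (259.0736999511719, 138.7915802001953), 5.2249345779418945) 0.05547279666168503
 grip 111 [ 0.57256785 -0.1411278   0.06546796] ((573.8060302734375, -135.759033203125), (53.11170196533203, 14.053398132324219), 78.21426391601562)
```

Run:
```python
import cv2
for n in ("scene","side"):
    print(cv2.imread(f"pics/crop_{n}.png").shape)
```

```text
(600, 595, 3)
(450, 466, 3)
```

View pics/crop_scene.png

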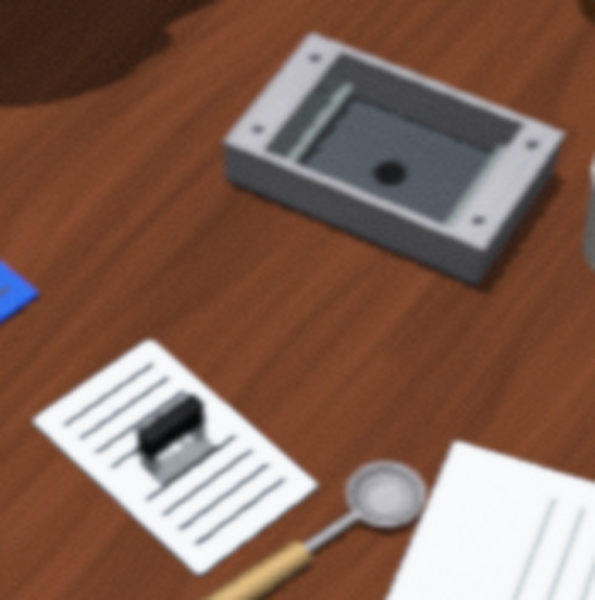

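View pics/crop_side.png

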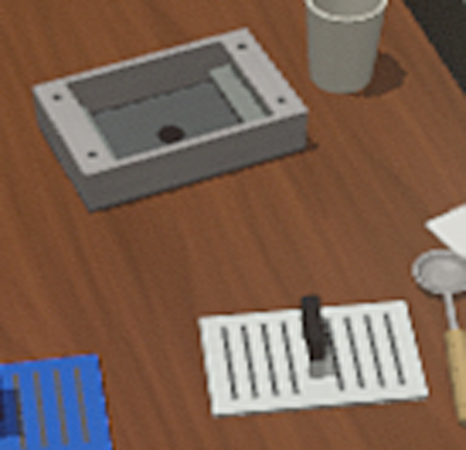

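The crops confirm it: a white plate with a black upright grip at scene (302,320), the tray centred near (365,222), and the cup at (437,240). Next I'll refine the tray, estimate the rail height and work out the reach.

```bash
cat >> h.py <<'E'
def delta(p,Rm):
    st=manip.observe(); R0=R.from_quat(st["eef_rot"]).as_matrix()
    s=R0.T@(np.array(p)-st["tool_pos"])*1000; rv=R.from_matrix(R0.T@Rm).as_rotvec()
    print("shift mm",np.round(s,1),"rot",np.round(rv,4),"deg",np.degrees(np.linalg.norm(rv)).round(1))
E
python3 - <<'E'
from h import *
st=manip.observe(); R0=R.from_quat(st["eef_rot"]).as_matrix(); print(np.round(R0,3))
for n,(a0,b0,a1,b1) in [("scene",(310,175,420,270)),("side",(258,178,350,245))]:
    c=cam(n); P=cloud(c); im=c["color"]; hsv=cv2.cvtColor(im,cv2.COLOR_BGR2HSV)
    m=np.zeros((480,640),np.uint8)
    roi=(slice(b0,b1),slice(a0,a1))
    m[roi]=((abs(P[...,2]-.056)<.008)&(hsv[...,1]<70)&(hsv[...,2]>100))[roi]*255
    cs=[k for k in cv2.findContours(m,cv2.RETR_CCOMP,1)[0] if cv2.contourArea(k)>500]
    for k in cs:
        r=cv2.minAreaRect((onplane(c,k[:,0,:],.056)[:,:2]*1000).astype(np.float32)); print(n,r)
    # rails: points inside tray in approx tray frame
    ca,sa=np.cos(np.radians(6)),np.sin(np.radians(6)); d=P[roi].reshape(-1,3)-[.5503,.1635,0]
    x=d[:,0]*ca+d[:,1]*sa; y=-d[:,0]*sa+d[:,1]*ca
    for sgn in (-1,1):
        for lo in (58,62,64,66,68,70,72):
            k=(x*sgn>lo/1e3)&(x*sgn<(lo+2)/1e3)&(abs(y)<.045); z=d[k,2]*1000
            if k.sum(): print(n,sgn,lo,k.sum(),np.percentile(z,[10,50,90]).round(1))
    # cup
    for nm,(u0,v0,u1,v1) in {"scene":dict(cup=(415,210,460,268),mug=(150,370,215,445)),"side":dict(cup=(338,160,372,206))}[n].items():
        q=P[v0:v1,u0:u1].reshape(-1,3); q=q[(q[:,2]>.1)&(q[:,2]<.12)]; print(nm,(q.min(0)+q.max(0))/2 if len(q) else None)
E
```

```text
[[ 0.922 -0.     0.387]
 [-0.387 -0.001  0.922]
 [ 0.    -1.    -0.001]]
scene ((550.9038696289062, 163.37060546875), (207.27731323242188, 131.37863159179688), 5.8051676750183105)
scene ((550.7766723632812, 163.98361206054688), (152.42202758789062, 119.07333374023438), 5.69628381729126)
scene -1 58 19 [-0.2  2.4  5.9]
scene -1 62 37 [ 1.7 13.8 21.2]
scene -1 64 29 [ 0.5 17.9 21.1]
scene -1 66 25 [17.4 20.  23.9]
scene -1 68 23 [18.2 20.4 25.6]
scene -1 70 24 [17.3 20.1 23.6]
scene -1 72 15 [18.8 20.5 23.8]
scene 1 58 1 [15. 15. 15.]
scene 1 62 20 [19.2 21.  23.3]
scene 1 64 22 [18.1 21.3 23.5]
scene 1 66 16 [20.5 22.3 26. ]
scene 1 72 1 [51.8 51.8 51.8]
cup [0.72576173 0.20150214 0.10818318]
mug None
side ((548.3939819335938, 162.66107177734375), (207.5005645751953, 128.72731018066406), 5.8480401039123535)
side ((549.1057739257812, 163.61192321777344), (154.6373748779297, 123.15430450439453), 5.957599639892578)
side -1 62 8 [16.  19.5 22.3]
side -1 64 10 [19.  21.6 24.2]
side -1 66 1 [23.9 23.9 23.9]
side 1 58 14 [ 2.3 13.3 23.8]
side 1 62 24 [ 3.2 17.1 22.3]
side 1 64 12 [ 3.8 18.8 22. ]
side 1 66 11 [18.5 21.4 23.3]
side 1 68 16 [18.3 19.9 23.3]
side 1 70 5 [19.7 20.9 24. ]
side 1 72 21 [18.5 25.5 60.2]
cup [0.72456171 0.19876945 0.10715343]
```

```bash
cat >> h.py <<'E'
def toolR(yaw_deg,tilt_deg=0):
    # tool z along yaw heading, tool y down; tilt>0 raises the far (+x) side
    a=np.radians(yaw_deg); z=np.array([np.cos(a),np.sin(a),0]); y=np.array([0,0,-1.]); x=np.cross(y,z)
    M=np.c_[x,y,z]; ax=np.array([-np.sin(a),np.cos(a),0])
    return R.from_rotvec(-ax*np.radians(tilt_deg)).as_matrix()@M
E
python3 - <<'E'
from h import *
delta([.5745,-.1338,.15],toolR(-12))
c=cam("side");P=cloud(c);q=P[100:165,275:305].reshape(-1,3);print(np.nanmedian(q[q[:,2]>.05],0))
E
```

```text
shift mm [ 581.5   55.5 -525.6] rot [2.0000e-04 1.3824e+00 3.0000e-04] deg 79.2
[0.59514613 0.41201161 0.11506776]
```

```bash
python3 -m handwheel '[[[40,-40,-35,0,0.1,0,0],[70,-40,-65,0,0.2,0,0],[110,-40,-100,0,0.3,0,0],[140,-40,-130,0,0.4,0,0],[170,-40,-155,0,0.5,0,0],[200,-40,-180,0,0.6,0,0],[230,-40,-210,0,0.7,0,0],[260,-40,-235,0,0.8,0,0],[290,-40,-260,0,0.88,0,0],[320,-40,-290,0,0.96,0,0],[350,-40,-320,0,1.04,0,0],[380,-40,-345,0,1.12,0,0],[410,-40,-370,0,1.2,0,0],[440,-40,-400,0,1.26,0,0],[470,-40,-425,0,1.32,0,0],[500,-40,-450,0,1.38,0,0],[530,-40,-480,0,1.382,0,0],[560,-20,-505,0,1.382,0,0],[581,-5,-525,0,1.382,0,0],[581,10,-525,0,1.382,0,0]]]' 20
python3 - <<'E'
from h import *
print(manip.observe()["q"].round(2))
delta([.5745,-.1338,.15],toolR(-12))
E
```

```text
time_s: 2.07
tool_pos: [0.5755, -0.1391, 0.1952]
eef_rot: [0.444, -0.549, 0.552, -0.443]
contact_force: [-0.1, -0.4, -0.7]
width: 0.094
[-0.29  0.42  0.62  1.73 -0.27  1.08  0.2 ]
shift mm [-5.1 45.1 -2.1] rot [-0.002  -0.0045  0.0026] deg 0.3
```

Run:
```python
from h import *
c=cam("wrist"); im=c["color"]; cv2.imwrite("pics/w1.png",im); P=cloud(c)
m=(P[...,2]>.055)&(P[...,2]<.075); m[:, :]&=(np.hypot(P[...,0]-.5745,P[...,1]+.134)<.06)
q=P[m]; print(len(q)); 
if len(q): print(np.median(q,0),cv2.minAreaRect((q[:,:2]*1000).astype(np.float32)))
m=(abs(P[...,2]-.008)<.004)&(im.min(-1)>130)&(np.hypot(P[...,0]-.5745,P[...,1]+.134)<.12); q=P[m]
print(cv2.minAreaRect((q[:,:2]*1000).astype(np.float32)))
```

```text
821
[ 0.57283178 -0.13181634  0.06410253] ((572.4322509765625, -133.1974639892578), (50.09288787841797, 13.075725555419922), 77.75855255126953)
((584.396728515625, -125.93829345703125), (123.8662109375, 188.9519500732422), 78.90518951416016)
```

View pics/w1.png

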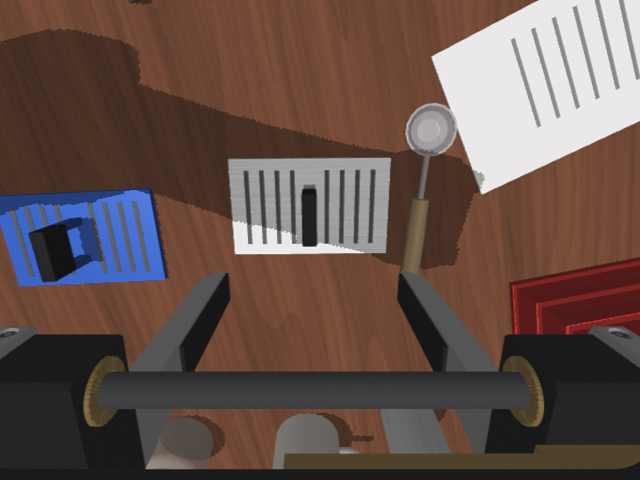

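```bash
python3 -m handwheel '[[[-5,20,-2.5,0,0,0,0.3],[-5,60,-2.5,0,-0.004,0,0.4],[-5,95,-2.5,0,-0.004,0,0.4],[-5,125,-2.5,0,-0.004,0,0.4],[-5,145,-2.5,0,-0.004,0,0.4],[-5,158,-2.5,0,-0.004,0,0.4],[-5,162,-2.5,0,-0.004,0,0.4],[-5,162,-2.5,0,-0.004,0,0.4],[-5,162,-2.5,0,-0.004,0,0.4]]]' 20
python3 - <<'E'
from h import *
delta([.574,-.1335,.033],toolR(-12.1))
E
```

```text
time_s: 2.87
tool_pos: [0.5723, -0.1324, 0.0304]
eef_rot: [0.446, -0.549, 0.55, -0.444]
contact_force: [-0.5, -0.6, 0.6]
width: 0.0566
shift mm [ 0.8 -2.6  1.9] rot [0.0017 0.0016 0.0027] deg 0.2
```

```bash
python3 -m handwheel '[[[0,-2,1.5,0,0,0,0.4],[0,-2,1.5,0,0,0,0.7],[0,-2,1.5,0,0,0,1],[0,-2,1.5,0,0,0,1],[0,-2,1.5,0,0,0,1],[0,-2,1.5,0,0,0,1],[0,-2,1.5,0,0,0,1],[0,-2,1.5,0,0,0,1],[0,-2,1.5,0,0,0,1],[0,-2,1.5,0,0,0,1]]]' 45
```

```text
time_s: 3.7
tool_pos: [0.5736, -0.1326, 0.0324]
eef_rot: [0.446, -0.55, 0.55, -0.444]
contact_force: [-0.9, 0.3, 0.8]
width: 0.0138
```

```bash
python3 -m handwheel '[[[0,-10,0,0,0,0,1],[0,-30,0,0,0,0,1],[0,-60,0,0,0,0,1],[0,-95,0,0,0,0,1],[0,-120,0,0,0,0,1],[0,-140,0,0,0,0,1],[0,-140,0,0,0,0,1],[0,-140,0,0,0,0,1]]]'
python3 - <<'E'
from h import *
st=manip.observe(); print(st["contact_force"],st["torque"],st["width"])
c=cam("wrist"); cv2.imwrite("pics/w2.png",c["color"])
c=cam("side"); cv2.imwrite("pics/s2.png",cv2.resize(c["color"][150:400,200:480],None,fx=2.4,fy=2.4))
E
```

```text
time_s: 4.37
tool_pos: [0.5742, -0.1322, 0.1731]
eef_rot: [0.446, -0.549, 0.55, -0.444]
contact_force: [0.1, -0.4, -3.7]
width: 0.0141
[ 0.09918144 -0.43170761 -3.65393457] [-0.10905009  0.15179337 -0.01106514] 0.014137382684084349
```

View pics/w2.png

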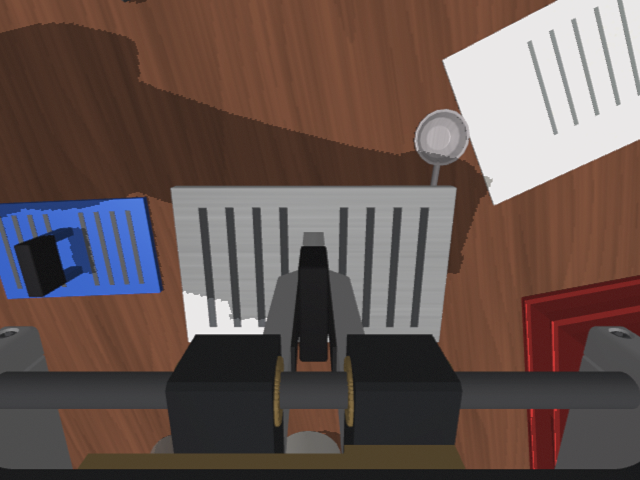

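View pics/s2.png

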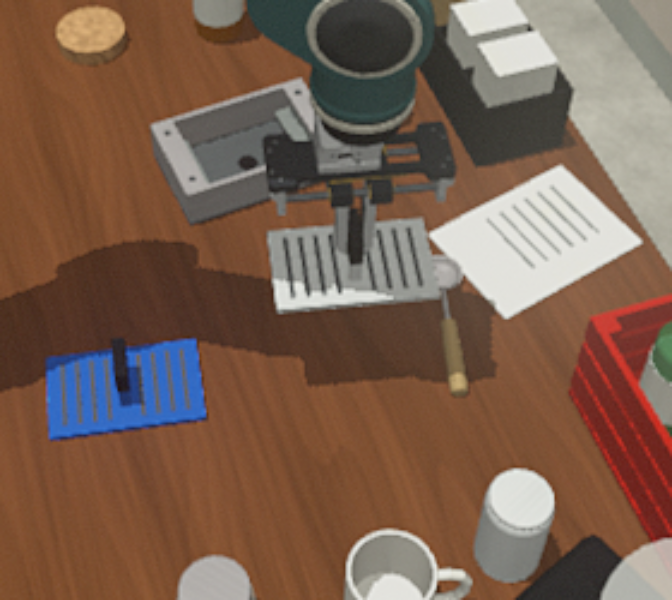

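```bash
cat >> h.py <<'E'
TR=np.array([.5500,.1634,0]); TY=5.8; H=.0324; OX=.0008
def plan(x1,z1,th,y=0,TR=TR,TY=TY,show=True):
    M=toolR(TY,th); a=np.radians(TY); X=np.array([np.cos(a),np.sin(a),0]); Y=np.array([-np.sin(a),np.cos(a),0])
    u=M[:,2]; o=TR+X*x1/1e3+Y*y/1e3+np.array([0,0,z1/1e3])+u*.084
    p=o-M[:,1]*H-M[:,0]*OX
    print(f"x1={x1} z1={z1} th={th} TCP",p.round(4),end=" "); delta(p,M)
def where():
    st=manip.observe(); M=R.from_quat(st["eef_rot"]).as_matrix()
    o=st["tool_pos"]+M[:,1]*H+M[:,0]*OX; a=np.radians(TY); T=np.array([[np.cos(a),np.sin(a),0],[-np.sin(a),np.cos(a),0],[0,0,1]])
    e1=T@(o-M[:,2]*.084-TR)*1e3; e2=T@(o+M[:,2]*.084-TR)*1e3
    zz=T@M[:,2]; yy=T@M[:,0]
    print("t",round(st["time_s"],2),"e1",e1.round(1),"e2",e2.round(1),"tilt",np.degrees(np.arcsin(zz[2])).round(2),"yaw",np.degrees(np.arctan2(zz[1],zz[0])).round(2),"roll",np.degrees(np.arcsin(yy[2])).round(2),"F",(T@st["contact_force"]).round(1),"M",(T@st["torque"]).round(2),"w",st["width"]*1e3//.1/10)
E
python3 - <<'E'
from h import *
where()
plan(-68,115,0); plan(-68,90,15); plan(-68,80,15)
E
```

```text
t 4.47 e1 [ -87.  -271.4  139.2] e2 [  73.  -322.8  138.7] tilt -0.2 yaw -17.8 roll 0.15 F [-0.1  0.4 -4.3] M [-0.01  0.11  0.04] w 13.5
x1=-68 z1=115 th=0 TCP [0.5658 0.1658 0.1474] shift mm [-289.9   23.4  -69.2] rot [ 0.0039 -0.3107  0.0021] deg 17.8
x1=-68 z1=90 th=15 TCP [0.5546 0.1647 0.143 ] shift mm [-286.4   27.8  -79.9] rot [ 0.2636 -0.3087  0.0427] deg 23.4
x1=-68 z1=80 th=15 TCP [0.5546 0.1647 0.133 ] shift mm [-286.5   37.8  -79.8] rot [ 0.2636 -0.3087  0.0427] deg 23.4
```

```bash
python3 -m handwheel '[[[-10,-3,-3,0,-0.02,0,1],[-30,-5,-8,0.02,-0.06,0,1],[-55,-5,-15,0.05,-0.08,0.01,1],[-80,-5,-22,0.08,-0.10,0.015,1],[-105,-5,-30,0.11,-0.12,0.02,1],[-130,-5,-37,0.14,-0.14,0.022,1],[-155,-5,-44,0.16,-0.17,0.025,1],[-180,-3,-51,0.18,-0.20,0.03,1],[-205,0,-58,0.20,-0.23,0.033,1],[-230,5,-65,0.22,-0.26,0.036,1],[-255,10,-72,0.24,-0.28,0.04,1],[-272,15,-77,0.2636,-0.30,0.0427,1],[-282,20,-80,0.2636,-0.3087,0.0427,1],[-286.4,25,-80,0.2636,-0.3087,0.0427,1],[-286.4,27.8,-80,0.2636,-0.3087,0.0427,1],[-286.4,27.8,-80,0.2636,-0.3087,0.0427,1],[-286.4,27.8,-80,0.2636,-0.3087,0.0427,1]]]'
python3 - <<'E'
from h import *
where()
for n,(u0,v0,u1,v1) in dict(scene=(280,130,480,290),side=(230,120,410,260)).items():
    c=cam(n); cv2.imwrite(f"pics/{n}3.png",cv2.resize(c["color"][v0:v1,u0:u1],None,fx=3.7,fy=3.7,interpolation=cv2.INTER_CUBIC))
c=cam("wrist"); cv2.imwrite("pics/w3.png",c["color"])
E
```

```text
time_s: 5.88
tool_pos: [0.5548, 0.1632, 0.1429]
eef_rot: [-0.452, 0.409, -0.533, 0.588]
contact_force: [-0.7, 0.9, -4.2]
width: 0.0138
t 5.88 e1 [-68.   -1.4  89.9] e2 [ 94.3  -1.7 133.3] tilt 14.96 yaw -0.11 roll 0.04 F [-0.6  0.9 -4.2] M [-0.05  0.61  0.03] w 13.7
```

View pics/scene3.png

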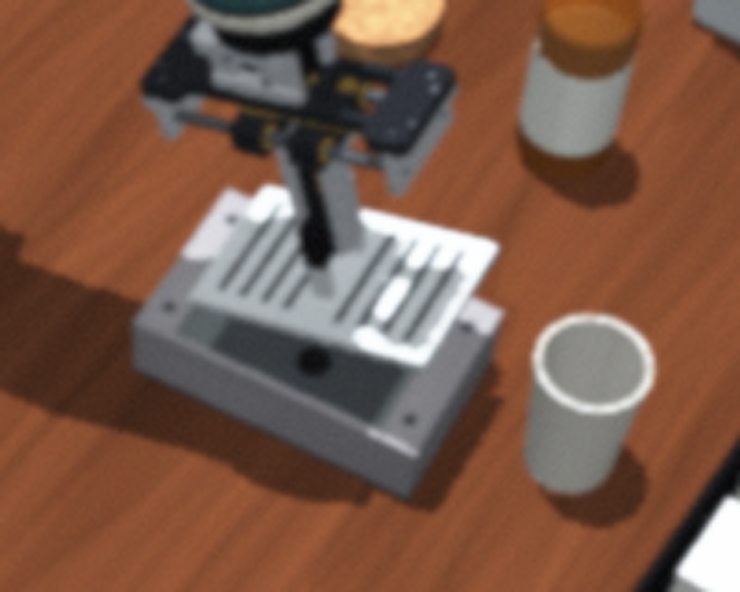

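View pics/side3.png

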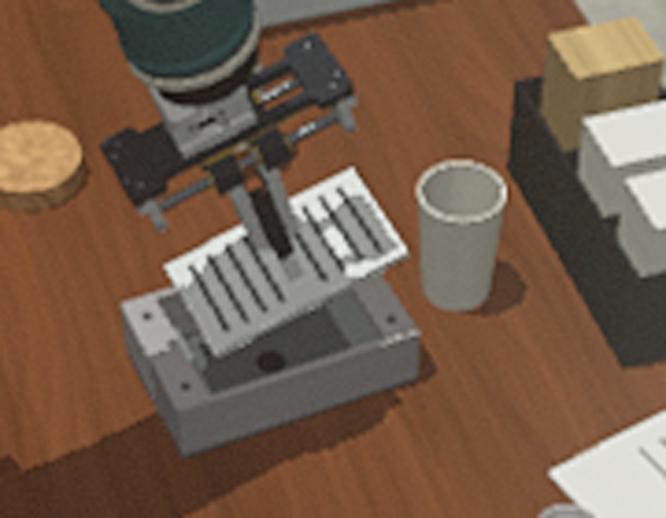

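View pics/w3.png

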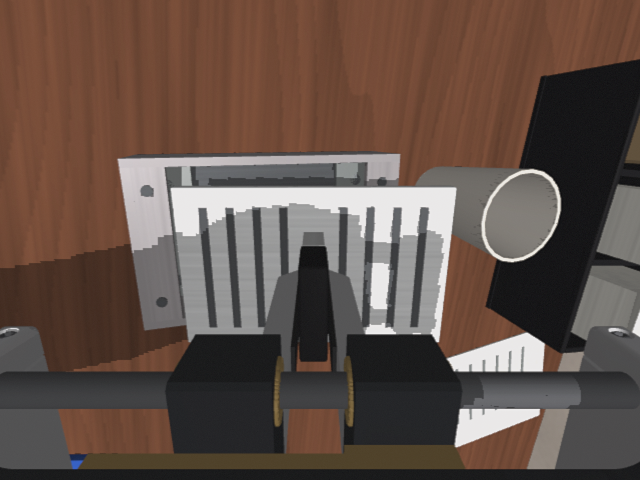

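Run:
```python
from h import *
st=manip.observe(); M=R.from_quat(st["eef_rot"]).as_matrix(); o=st["tool_pos"]+M[:,1]*H+M[:,0]*OX
PL=[o+M[:,2]*sx*.084-M[:,0]*sy*.052-M[:,1]*.008 for sx,sy in((-1,-1),(1,-1),(1,1),(-1,1))]
a=np.radians(TY);T=np.array([[np.cos(a),np.sin(a),0],[-np.sin(a),np.cos(a),0],[0,0,1]])
def rect(l,w,z): return [TR+T.T@np.array([sx*l,sy*w,z]) for sx,sy in((-1,-1),(1,-1),(1,1),(-1,1))]
for n,(u0,v0,u1,v1) in dict(scene=(280,130,480,290),side=(230,120,410,260)).items():
    c=cam(n); f=3.7; im=cv2.resize(c["color"][v0:v1,u0:u1],None,fx=f,fy=f,interpolation=cv2.INTER_CUBIC)
    for pts,col in((PL,(0,0,255)),(rect(.103,.064,.056),(0,255,0)),(rect(.075,.058,.056),(255,0,0))):
        uv=cv2.projectPoints(np.array(pts),np.array(c["rvec"],float),np.array(c["tvec"],float),c["K"],None)[0][:,0]
        cv2.polylines(im,[np.round((uv-[u0,v0]+.5)*f).astype(int)],True,col,1)
    cv2.imwrite(f"pics/{n}4.png",im)
c=cam("wrist");P=cloud(c);d=(P-TR)@T.T*1e3
m=(abs(d[...,2]-56)<5)&(abs(d[...,0])<115)&(abs(d[...,1])<80); q=d[m]
for y0 in (-20,0,20,40):
    k=q[abs(q[:,1]-y0)<4]; 
    if len(k): print(y0,np.percentile(k[:,0],[1,3,97,99]).round(1),len(k))
for x0 in(-90,-50,-20,20,50,85):
    k=q[abs(q[:,0]-x0)<4]; 
    if len(k): print("x",x0,np.percentile(k[:,1],[1,50,97,99]).round(1),np.median(k[:,2]).round(1),len(k))
```

```text
-20 [-105.6 -105.2  -78.3  -77.9] 419
0 [-105.7 -105.1  -78.4  -77.9] 454
20 [-105.5 -105.1  -78.2  -77.8] 482
40 [-105.4 -104.9   96.1   98.8] 628
x -90 [-61.    8.6  62.6  64.7] 54.4 2046
x -50 [59.7 62.5 65.3 65.4] 54.2 108
x -20 [59.7 62.6 65.5 65.5] 54.1 100
x 20 [59.5 62.5 65.5 65.5] 54.0 92
x 50 [59.6 62.6 65.1 65.2] 54.1 76
x 85 [41.4 53.4 64.6 65.2] 54.3 293
```

View pics/scene4.png

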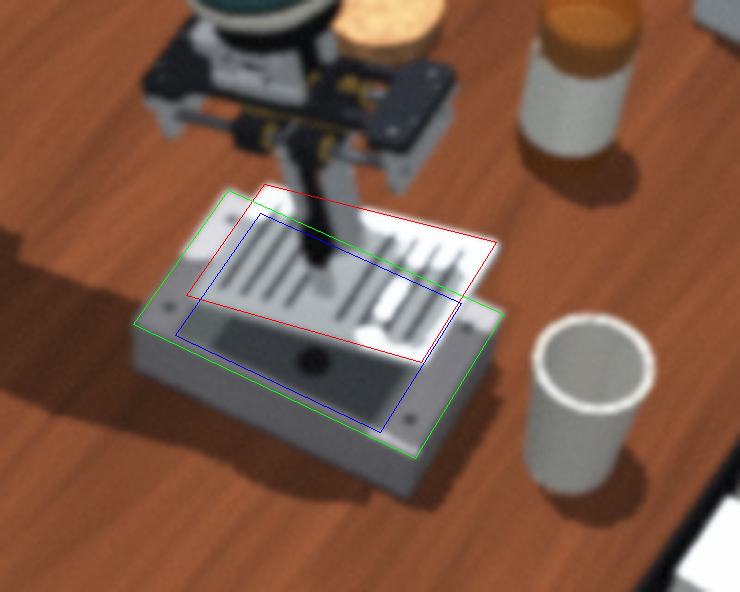

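View pics/side4.png

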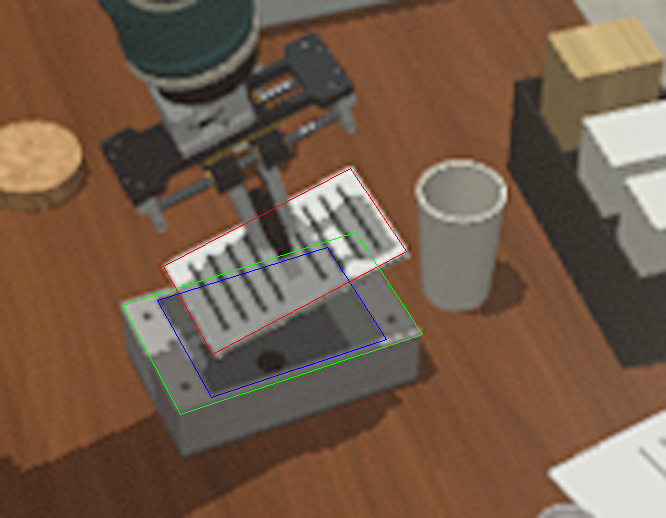

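The overlays match the plate and tray edges in both views. Next I'll lower end 1 tilted through the opening.

Run:
```python
from h import *
where(); plan(-68,60,15); plan(-68,33,15)
```

```text
t 6.18 e1 [-68.   -0.3  90.2] e2 [ 94.3  -0.4 133.8] tilt 15.01 yaw -0.03 roll -0.01 F [ 0.5  0.2 -5. ] M [-0.02  0.52  0.02] w 13.8
x1=-68 z1=60 th=15 TCP [0.5546 0.1647 0.113 ] shift mm [-0.3 29.2 -7.9] rot [-0.0003 -0.0006  0.    ] deg 0.0
x1=-68 z1=33 th=15 TCP [0.5546 0.1647 0.086 ] shift mm [ -0.3  55.3 -14.9] rot [-0.0003 -0.0006  0.    ] deg 0.0
```

```bash
python3 -m handwheel '[[[0,5,-1.3,0,0,0,1],[0,10,-2.7,0,0,0,1],[0,15,-4,0,0,0,1],[0,20,-5.4,0,0,0,1],[0,25,-6.7,0,0,0,1],[0,30,-8,0,0,0,1],[0,35,-9.4,0,0,0,1],[0,40,-10.7,0,0,0,1],[0,45,-12,0,0,0,1],[0,48,-12.9,0,0,0,1],[0,52,-14,0,0,0,1],[0,55,-14.8,0,0,0,1],[0,55,-14.8,0,0,0,1],[0,55,-14.8,0,0,0,1]]]'
python3 - <<'E'
from h import *
where(); plan(-80,32,15); plan(-90,32,15)
E
```

```text
time_s: 7.35
tool_pos: [0.5547, 0.1643, 0.0863]
eef_rot: [-0.451, 0.408, -0.532, 0.589]
contact_force: [0.1, -0.1, -3.8]
width: 0.0139
t 7.35 e1 [-68.   -0.3  33.2] e2 [94.3 -0.4 76.7] tilt 15.01 yaw -0.04 roll -0.0 F [ 0.1 -0.2 -3.8] M [-0.02  0.63 -0.03] w 13.9
x1=-80 z1=32 th=15 TCP [0.5427 0.1635 0.085 ] shift mm [ -0.4  -1.9 -11.9] rot [-0.0001 -0.0006  0.0001] deg 0.0
x1=-90 z1=32 th=15 TCP [0.5328 0.1625 0.085 ] shift mm [ -0.3  -4.5 -21.6] rot [-0.0001 -0.0006  0.0001] deg 0.0
```

Free so far, with only the plate's weight showing. Now I'll slide end 1 under the -x lip.

```bash
python3 -m handwheel '[[[0,-0.3,-2.5,0,0,0,1],[0,-0.8,-5,0,0,0,1],[0,-1.2,-8,0,0,0,1],[0,-1.9,-11.9,0,0,0,1],[0,-2.5,-14,0,0,0,1],[0,-3.1,-16,0,0,0,1],[0,-3.6,-18,0,0,0,1],[0,-4.1,-20,0,0,0,1],[0,-4.5,-21.6,0,0,0,1],[0,-4.5,-21.6,0,0,0,1],[0,-4.5,-21.6,0,0,0,1]]]'
python3 - <<'E'
from h import *
where(); plan(-91.5,29,12); plan(-93,27,9); plan(-97,27,9)
E
```

```text
time_s: 8.27
tool_pos: [0.5327, 0.1621, 0.085]
eef_rot: [-0.451, 0.408, -0.532, 0.589]
contact_force: [-0.2, 0.9, -4.6]
width: 0.0133
t 8.27 e1 [-90.   -0.3  32. ] e2 [72.2 -0.4 75.5] tilt 15.01 yaw -0.04 roll -0.01 F [-0.1  0.9 -4.6] M [-0.11  0.6  -0.03] w 13.2
x1=-91.5 z1=29 th=12 TCP [0.5339 0.1626 0.0782] shift mm [-0.3  7.  -0.6] rot [-0.0525 -0.0006  0.    ] deg 3.0
x1=-93 z1=27 th=9 TCP [0.5349 0.1627 0.0721] shift mm [-0.3 13.  -1.2] rot [-0.1049 -0.0006  0.    ] deg 6.0
x1=-97 z1=27 th=9 TCP [0.5309 0.1623 0.0721] shift mm [-0.3 12.  -5.1] rot [-0.1049 -0.0006  0.    ] deg 6.0
```

```bash
python3 -m handwheel '[[[0,2,-0.2,-0.015,0,0,1],[0,4,-0.4,-0.03,0,0,1],[0,6,-0.5,-0.045,0,0,1],[0,7,-0.6,-0.0525,0,0,1],[0,7,-0.6,-0.0525,0,0,1],[0,7,-0.6,-0.0525,0,0,1]]]'
python3 - <<'E'
from h import *
where(); plan(-94,29,12); plan(-97,29,12)
E
```

```text
time_s: 8.77
tool_pos: [0.5341, 0.162, 0.078]
eef_rot: [-0.467, 0.422, -0.521, 0.576]
contact_force: [0.6, 0.0, -3.0]
width: 0.0135
t 8.77 e1 [-91.4  -0.5  28.8] e2 [72.9 -0.6 63.7] tilt 11.99 yaw -0.05 roll 0.01 F [ 0.6 -0.1 -3. ] M [-0.03  0.5   0.01] w 13.4
x1=-94 z1=29 th=12 TCP [0.5314 0.1623 0.0782] shift mm [-0.5 -0.7 -2.5] rot [ 0.0001 -0.0009  0.0003] deg 0.1
x1=-97 z1=29 th=12 TCP [0.5285 0.162  0.0782] shift mm [-0.5 -1.4 -5.5] rot [ 0.0001 -0.0009  0.0003] deg 0.1
```

Now I'll feel for the end wall in half-millimetre steps.

```bash
python3 -m handwheel '[[[0,-0.3,-1,0,0,0,1],[0,-0.5,-2,0,0,0,1],[0,-0.7,-2.5,0,0,0,1],[0,-0.7,-2.5,0,0,0,1],[0,-0.7,-2.5,0,0,0,1]]]'; python3 -c "
from h import *
where()"
python3 -m handwheel '[[[0,-0.1,-0.5,0,0,0,1],[0,-0.1,-0.5,0,0,0,1],[0,-0.1,-0.5,0,0,0,1]]]'; python3 -c "
from h import *
where()"
```

```text
time_s: 9.18
tool_pos: [0.5314, 0.1618, 0.0782]
eef_rot: [-0.467, 0.422, -0.521, 0.576]
contact_force: [-0.1, 0.2, -4.3]
width: 0.0139
t 9.18 e1 [-94.1  -0.4  29. ] e2 [70.3 -0.6 64. ] tilt 12.0 yaw -0.05 roll 0.0 F [-0.1  0.3 -4.3] M [0.02 0.54 0.02] w 13.9
time_s: 9.43
tool_pos: [0.5309, 0.1618, 0.0782]
eef_rot: [-0.467, 0.422, -0.521, 0.576]
contact_force: [0.4, -0.4, -3.9]
width: 0.014
t 9.43 e1 [-94.5  -0.4  29.1] e2 [69.8 -0.5 64. ] tilt 12.0 yaw -0.04 roll -0.0 F [ 0.4 -0.5 -3.9] M [-0.06  0.51 -0.01] w 14.0
```

```bash
python3 -m handwheel '[[[0,-0.1,-0.5,0,0,0,1],[0,-0.1,-0.5,0,0,0,1],[0,-0.1,-0.5,0,0,0,1]]]' >/dev/null; python3 -c "
from h import *
where()"
python3 -m handwheel '[[[0,-0.1,-0.4,0,0,0,1],[0,-0.1,-0.4,0,0,0,1],[0,-0.1,-0.4,0,0,0,1]]]'>/dev/null; python3 -c "
from h import *
where()"
```

```text
t 9.68 e1 [-95.1  -0.4  29. ] e2 [69.2 -0.5 64. ] tilt 12.0 yaw -0.04 roll 0.0 F [ 0.2 -0.1 -3.6] M [-0.06  0.41 -0.03] w 13.7
t 9.93 e1 [-95.5  -0.4  29.1] e2 [68.8 -0.5 64. ] tilt 12.0 yaw -0.04 roll 0.0 F [ 0.7  0.2 -3.2] M [-0.14  0.48 -0.02] w 13.6
```

```bash
python3 -m handwheel '[[[0,-0.1,-0.4,0,0,0,1],[0,-0.1,-0.4,0,0,0,1],[0,-0.1,-0.4,0,0,0,1]]]' >/dev/null; python3 -c "
from h import *
where()"
python3 -m handwheel '[[[0,-0.1,-0.4,0,0,0,1],[0,-0.1,-0.4,0,0,0,1],[0,-0.1,-0.4,0,0,0,1]]]'>/dev/null; python3 -c "
from h import *
where()"
```

```text
t 10.18 e1 [-96.   -0.4  29.1] e2 [68.4 -0.5 64. ] tilt 12.0 yaw -0.04 roll -0.0 F [-0.2 -0.  -4.6] M [-0.06  0.5   0.02] w 13.8
t 10.43 e1 [-96.4  -0.4  29.1] e2 [68.  -0.5 64. ] tilt 12.0 yaw -0.05 roll -0.0 F [ 0.3 -0.1 -3.3] M [-0.02  0.51  0.03] w 14.3
```

```bash
python3 -m handwheel '[[[0,-0.1,-0.4,0,0,0,1],[0,-0.1,-0.4,0,0,0,1],[0,-0.1,-0.4,0,0,0,1]]]' >/dev/null; python3 -c "
from h import *
where()"
python3 -m handwheel '[[[0,-0.1,-0.4,0,0,0,1],[0,-0.1,-0.4,0,0,0,1],[0,-0.1,-0.4,0,0,0,1]]]'>/dev/null; python3 -c "
from h import *
where()"
python3 -m handwheel '[[[0,-0.1,-0.4,0,0,0,1],[0,-0.1,-0.4,0,0,0,1],[0,-0.1,-0.4,0,0,0,1]]]'>/dev/null; python3 -c "
from h import *
where()"
```

```text
t 10.68 e1 [-96.8  -0.4  29.1] e2 [67.5 -0.5 64. ] tilt 12.0 yaw -0.04 roll -0.0 F [ 0.4 -0.1 -4.1] M [-0.09  0.52 -0.01] w 13.7
t 10.93 e1 [-97.2  -0.4  29.1] e2 [67.1 -0.5 64.1] tilt 12.0 yaw -0.04 roll -0.0 F [-1.1  0.5 -3.5] M [-0.11  0.44 -0.06] w 14.0
t 11.18 e1 [-97.6  -0.3  29.2] e2 [66.7 -0.5 64.1] tilt 12.0 yaw -0.04 roll -0.0 F [ 0.2  0.1 -4. ] M [-0.08  0.37 -0.01] w 13.5
```

```bash
python3 -m handwheel '[[[0,-0.1,-0.4,0,0,0,1],[0,-0.1,-0.4,0,0,0,1],[0,-0.1,-0.4,0,0,0,1]]]' >/dev/null; python3 -c "
from h import *
where()"
python3 -m handwheel '[[[0,-0.1,-0.4,0,0,0,1],[0,-0.1,-0.4,0,0,0,1],[0,-0.1,-0.4,0,0,0,1]]]'>/dev/null; python3 -c "
from h import *
where()
for n,(u0,v0,u1,v1) in dict(scene=(280,130,480,290),side=(230,120,410,260)).items():
    c=cam(n); cv2.imwrite(f'pics/{n}5.png',cv2.resize(c['color'][v0:v1,u0:u1],None,fx=3.7,fy=3.7,interpolation=cv2.INTER_CUBIC))
"
```

```text
t 11.43 e1 [-97.8  -0.4  29.2] e2 [66.6 -0.5 64.3] tilt 12.03 yaw -0.05 roll -0.0 F [ 2.7 -0.1 -5.2] M [-0.12 -0.25 -0.04] w 13.5
t 11.68 e1 [-97.8  -0.4  29.4] e2 [66.4 -0.5 64.5] tilt 12.07 yaw -0.05 roll -0.01 F [ 3.6 -0.3 -5.6] M [-0.1  -0.7  -0.04] w 13.5
```

View pics/scene5.png

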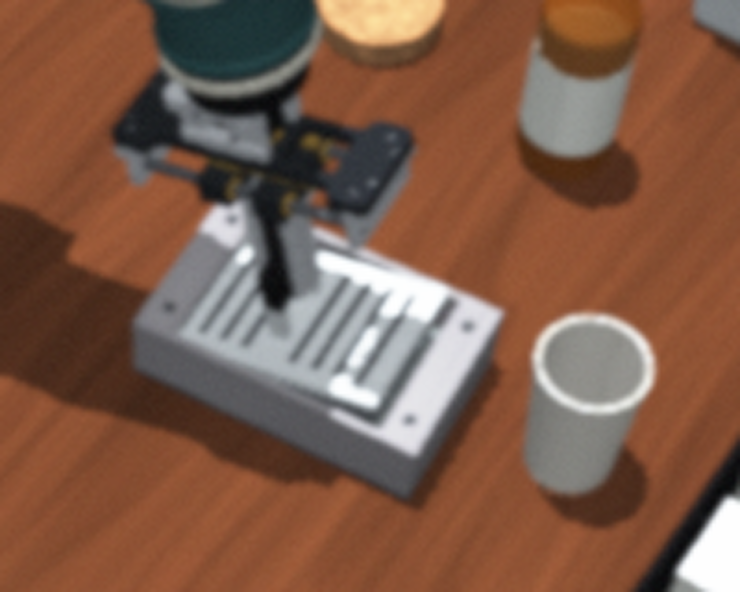

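View pics/side5.png

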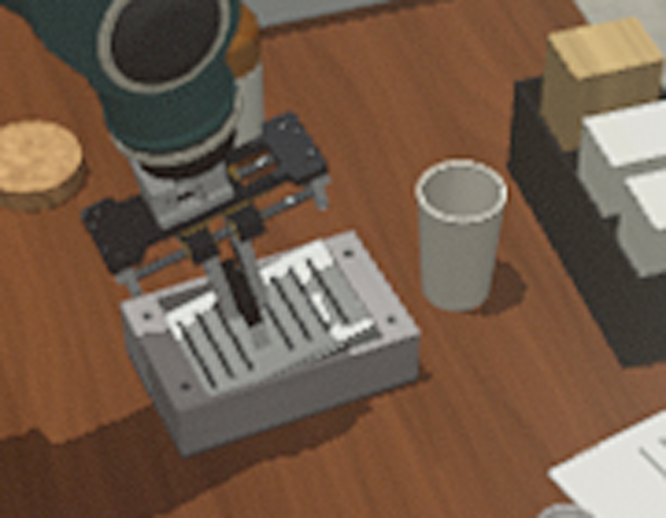

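Contact shows at x1 = -97.8: Fx rises and there's a moment shift. The wall was expected at -95.3 for this tilt, so the tray lies about 2.5 mm further -x than I measured. I'll correct for that and lower end 2.

```bash
sed -i 's/^TR=np.array(\[.5500,.1634,0\]); TY=5.8/TY=5.8; TR=np.array([.5500,.1634,0])-.0025*np.array([np.cos(np.radians(5.8)),np.sin(np.radians(5.8)),0])/' h.py
python3 - <<'E'
from h import *
where(); plan(-94.3,29,12); plan(-94.3,27,9); plan(-94.4,26,6.5);plan(-94.5,26,4)
E
```

```text
t 11.78 e1 [-95.3  -0.3  29.4] e2 [69.  -0.5 64.5] tilt 12.07 yaw -0.05 roll -0.01 F [ 4.3 -0.2 -6.1] M [-0.16 -0.95  0.03] w 14.3
x1=-94.3 z1=29 th=12 TCP [0.5287 0.162  0.0782] shift mm [-0.4  0.7  1. ] rot [-0.0012 -0.0009  0.    ] deg 0.1
x1=-94.3 z1=27 th=9 TCP [0.5311 0.1623 0.0721] shift mm [-0.4  7.1  2.1] rot [-0.0536 -0.0009 -0.    ] deg 3.1
x1=-94.4 z1=26 th=6.5 TCP [0.5329 0.1625 0.0677] shift mm [-0.4 11.8  3. ] rot [-0.0972 -0.0009 -0.    ] deg 5.6
x1=-94.5 z1=26 th=4 TCP [0.5345 0.1626 0.0642] shift mm [-0.4 15.6  3.8] rot [-1.408e-01 -9.000e-04 -1.000e-04] deg 8.1
```

```bash
python3 -m handwheel '[[[0,0.7,1,-0.001,0,0,1],[0,0.7,1,-0.001,0,0,1],[0,2,1.2,-0.011,0,0,1],[0,4,1.5,-0.027,0,0,1],[0,6,1.9,-0.044,0,0,1],[0,7.1,2.1,-0.0536,0,0,1],[0,7.1,2.1,-0.0536,0,0,1],[0,7.1,2.1,-0.0536,0,0,1]]]'
python3 - <<'E'
from h import *
where(); plan(-94.4,26,6.5);plan(-94.5,26,4)
E
```

```text
time_s: 12.45
tool_pos: [0.5312, 0.1617, 0.0719]
eef_rot: [-0.482, 0.436, -0.51, 0.564]
contact_force: [-0.7, -0.4, -3.2]
width: 0.0135
t 12.45 e1 [-94.3  -0.5  26.8] e2 [71.7 -0.7 53. ] tilt 8.98 yaw -0.06 roll 0.01 F [-0.8 -0.3 -3.2] M [-0.07  0.45  0.01] w 13.4
x1=-94.4 z1=26 th=6.5 TCP [0.5329 0.1625 0.0677] shift mm [-0.6  4.4  1.1] rot [-0.0432 -0.0011  0.0003] deg 2.5
x1=-94.5 z1=26 th=4 TCP [0.5345 0.1626 0.0642] shift mm [-0.6  8.1  2.2] rot [-0.0868 -0.0011  0.0002] deg 5.0
```

Free. End 2 has reached lip height, so I'll lower it past the lip slowly.

```bash
python3 -m handwheel '[[[0,1,0.3,-0.01,0,0,1],[0,2.2,0.5,-0.021,0,0,1],[0,3.3,0.8,-0.032,0,0,1],[0,4.4,1.1,-0.0432,0,0,1],[0,4.4,1.1,-0.0432,0,0,1]]]'; python3 -c "
from h import *
where()"
```

```text
time_s: 12.87
tool_pos: [0.5334, 0.1618, 0.0676]
eef_rot: [-0.494, 0.447, -0.5, 0.553]
contact_force: [0.2, -0.2, -3.6]
width: 0.0138
t 12.87 e1 [-94.   -0.6  25.9] e2 [72.9 -0.8 44.8] tilt 6.45 yaw -0.07 roll 0.01 F [ 0.2 -0.2 -3.6] M [-0.05  0.3   0.03] w 13.8
```

Run:
```python
from h import *
plan(-94.6,26,4);plan(-94.6,25,2);plan(-94.6,25,0)
```

```text
x1=-94.6 z1=26 th=4 TCP [0.5344 0.1626 0.0642] shift mm [-0.7  3.5  0.7] rot [-0.0428 -0.0012  0.0004] deg 2.5
x1=-94.6 z1=25 th=2 TCP [0.5357 0.1628 0.0603] shift mm [-0.7  7.5  1.6] rot [-0.0777 -0.0012  0.0003] deg 4.5
x1=-94.6 z1=25 th=0 TCP [0.5369 0.1629 0.0574] shift mm [-0.7 10.5  2.4] rot [-0.1126 -0.0012  0.0003] deg 6.5
```

```bash
python3 -m handwheel '[[[0,0.8,0,-0.01,0,0,1],[0,1.7,0.2,-0.021,0,0,1],[0,2.6,0.4,-0.032,0,0,1],[-0.3,3.5,0.7,-0.0428,-0.001,0,1],[-0.3,3.5,0.7,-0.0428,-0.001,0,1]]]'>/dev/null
python3 - <<'E'
from h import *
where();plan(-94.6,25,2);plan(-94.6,25,0)
E
```

```text
t 13.28 e1 [-94.4  -0.3  25.9] e2 [73.2 -0.4 37.5] tilt 3.95 yaw -0.01 roll 0.02 F [-0.  -0.6 -3.7] M [-0.04  0.23 -0.02] w 14.0
x1=-94.6 z1=25 th=2 TCP [0.5357 0.1628 0.0603] shift mm [-0.4  3.8  0.8] rot [-0.034  -0.0002  0.0004] deg 1.9
x1=-94.6 z1=25 th=0 TCP [0.5369 0.1629 0.0574] shift mm [-0.4  6.7  1.8] rot [-0.0689 -0.0002  0.0004] deg 3.9
```

```bash
python3 -m handwheel '[[[0,1.7,0.4,-0.015,0,0,1],[0,3.4,0.8,-0.03,0,0,1],[0,5,1.3,-0.05,0,0,1],[0,6.7,1.8,-0.069,0,0,1],[0,6.7,1.8,-0.069,0,0,1],[0,6.7,1.8,-0.069,0,0,1]]]'>/dev/null
python3 - <<'E'
from h import *
where();plan(-84,25,0)
E
```

```text
t 13.78 e1 [-94.3  -0.6  24.8] e2 [73.7 -0.6 24.7] tilt -0.02 yaw -0.03 roll 0.04 F [-0.8  0.2 -3.2] M [-0.03  0.08 -0.03] w 13.9
x1=-84 z1=25 th=0 TCP [0.5474 0.1639 0.0574] shift mm [-0.6 -0.2 10.3] rot [ 0.0004 -0.0005  0.0007] deg 0.1
```

Level and clear below both lips. I'll slide it to the centre, then feel down for the rails.

```bash
python3 -m handwheel '[[[0,0,2,0,0,0,1],[0,0,4,0,0,0,1],[0,0,6,0,0,0,1],[0,0,8,0,0,0,1],[0,0,9.5,0,0,0,1],[0,0,10.3,0,0,0,1],[0,0,10.3,0,0,0,1],[0,0,10.3,0,0,0,1]]]'>/dev/null; python3 -c "
from h import *
where()"
python3 -m handwheel '[[[0,0.5,0,0,0,0,1],[0,1,0,0,0,0,1],[0,1.5,0,0,0,0,1],[0,2,0,0,0,0,1],[0,2,0,0,0,0,1],[0,2,0,0,0,0,1]]]'>/dev/null; python3 -c "
from h import *
where()"
```

```text
t 14.45 e1 [-84.1  -0.6  24.8] e2 [83.9 -0.6 24.7] tilt -0.02 yaw -0.03 roll 0.04 F [-1.2  0.2 -4.3] M [-0.05  0.05 -0.  ] w 13.7
t 14.95 e1 [-84.1  -0.6  22.7] e2 [83.9 -0.7 22.6] tilt -0.03 yaw -0.03 roll 0.05 F [ 0.6 -1.  -3. ] M [-0.02  0.07 -0.03] w 13.7
```

```bash
python3 -m handwheel '[[[0,0.5,0,0,0,0,1],[0,0.5,0,0,0,0,1],[0,1,0,0,0,0,1],[0,1,0,0,0,0,1],[0,1,0,0,0,0,1]]]'>/dev/null; python3 -c "
from h import *
where()"
python3 -m handwheel '[[[0,0.5,0,0,0,0,1],[0,0.5,0,0,0,0,1],[0,0.5,0,0,0,0,1]]]'>/dev/null; python3 -c "
from h import *
where()"
python3 -m handwheel '[[[0,0.4,0,0,0,0,1],[0,0.4,0,0,0,0,1],[0,0.4,0,0,0,0,1]]]'>/dev/null; python3 -c "
from h import *
where()"
```

```text
t 15.37 e1 [-84.2  -0.6  21.7] e2 [83.8 -0.7 21.6] tilt -0.04 yaw -0.03 roll 0.05 F [ 0.3  0.2 -4.6] M [-0.05  0.04 -0.01] w 13.4
t 15.62 e1 [-84.2  -0.6  21.2] e2 [83.8 -0.7 21.1] tilt -0.03 yaw -0.03 roll 0.05 F [ 0.3  0.8 -3.7] M [-0.09  0.08 -0.  ] w 13.5
t 15.87 e1 [-84.1  -0.6  20.8] e2 [83.9 -0.7 20.7] tilt -0.04 yaw -0.04 roll 0.05 F [-0.1 -0.  -3.8] M [-0.04  0.06 -0.01] w 13.9
```

```bash
python3 -m handwheel '[[[0,0.4,0,0,0,0,1],[0,0.4,0,0,0,0,1],[0,0.4,0,0,0,0,1]]]'>/dev/null; python3 -c "
from h import *
where()"
python3 -m handwheel '[[[0,0.4,0,0,0,0,1],[0,0.4,0,0,0,0,1],[0,0.4,0,0,0,0,1]]]'>/dev/null; python3 -c "
from h import *
where()"
python3 -m handwheel '[[[0,0.4,0,0,0,0,1],[0,0.4,0,0,0,0,1],[0,0.4,0,0,0,0,1]]]'>/dev/null; python3 -c "
from h import *
where()"
```

```text
t 16.12 e1 [-84.1  -0.5  20.7] e2 [83.9 -0.6 20.6] tilt -0.03 yaw -0.03 roll 0.03 F [-4.5 -0.3  5.4] M [-0.24  0.94 -0.01] w 13.3
t 16.37 e1 [-84.1  -0.5  20.7] e2 [83.9 -0.6 20.6] tilt -0.03 yaw -0.03 roll 0.02 F [-4.6 -0.1  9. ] M [-0.31  1.21  0.  ] w 13.9
t 16.62 e1 [-84.1  -0.5  20.7] e2 [83.9 -0.6 20.6] tilt -0.03 yaw -0.03 roll 0.01 F [-4.   0.3  8.8] M [-0.35  1.15  0.02] w 13.6
```

The rails are at about 20.7 mm, which agrees with the depth reading. To confirm the centring I'll lift 2 mm and feel for the +x wall, which should be at x2 = 97.

```bash
python3 -m handwheel '[[[0,-1,0,0,0,0,1],[0,-2.5,0,0,0,0,1],[0,-2.5,2,0,0,0,1],[0,-2.5,4,0,0,0,1],[0,-2.5,6,0,0,0,1],[0,-2.5,8,0,0,0,1],[0,-2.5,10,0,0,0,1],[0,-2.5,10,0,0,0,1],[0,-2.5,10,0,0,0,1]]]'>/dev/null; python3 -c "
from h import *
where()"
python3 -m handwheel '[[[0,0,0.5,0,0,0,1],[0,0,1,0,0,0,1],[0,0,1,0,0,0,1],[0,0,1,0,0,0,1]]]'>/dev/null; python3 -c "
from h import *
where()"
```

```text
t 17.37 e1 [-74.1  -0.5  23.1] e2 [93.9 -0.6 23. ] tilt -0.04 yaw -0.03 roll 0.02 F [-0.3 -0.1 -4. ] M [-0.    0.02  0.03] w 13.4
t 17.7 e1 [-73.1  -0.5  23.1] e2 [94.9 -0.6 23. ] tilt -0.04 yaw -0.03 roll 0.02 F [ 0.2 -0.9 -3.5] M [-0.08  0.1  -0.  ] w 13.6
```

```bash
python3 -m handwheel '[[[0,0,0.5,0,0,0,1],[0,0,0.5,0,0,0,1],[0,0,0.5,0,0,0,1]]]'>/dev/null; python3 -c "
from h import *
where()"
python3 -m handwheel '[[[0,0,0.5,0,0,0,1],[0,0,0.5,0,0,0,1],[0,0,0.5,0,0,0,1]]]'>/dev/null; python3 -c "
from h import *
where()"
python3 -m handwheel '[[[0,0,0.4,0,0,0,1],[0,0,0.4,0,0,0,1],[0,0,0.4,0,0,0,1]]]'>/dev/null; python3 -c "
from h import *
where()"
```

```text
t 17.95 e1 [-72.6  -0.5  23.1] e2 [95.4 -0.6 23. ] tilt -0.04 yaw -0.03 roll 0.02 F [ 0.3 -0.3 -4.5] M [-0.01  0.08  0.04] w 13.6
t 18.2 e1 [-72.1  -0.5  23.1] e2 [95.9 -0.6 23. ] tilt -0.04 yaw -0.03 roll 0.02 F [ 0.5 -1.2 -4.3] M [-0.08  0.02  0.  ] w 13.5
t 18.45 e1 [-71.7  -0.5  23.1] e2 [96.3 -0.6 23. ] tilt -0.04 yaw -0.03 roll 0.02 F [ 0.2  1.1 -3.9] M [-0.03  0.09  0.04] w 13.4
```

```bash
python3 -m handwheel '[[[0,0,0.4,0,0,0,1],[0,0,0.4,0,0,0,1],[0,0,0.4,0,0,0,1]]]'>/dev/null; python3 -c "
from h import *
where()"
python3 -m handwheel '[[[0,0,0.4,0,0,0,1],[0,0,0.4,0,0,0,1],[0,0,0.4,0,0,0,1]]]'>/dev/null; python3 -c "
from h import *
where()"
python3 -m handwheel '[[[0,0,0.4,0,0,0,1],[0,0,0.4,0,0,0,1],[0,0,0.4,0,0,0,1]]]'>/dev/null; python3 -c "
from h import *
where()"
```

```text
t 18.7 e1 [-71.2  -0.5  23.1] e2 [96.8 -0.6 23. ] tilt -0.03 yaw -0.03 roll 0.02 F [ 0.3 -0.4 -3.2] M [-0.04  0.03  0.  ] w 13.9
t 18.95 e1 [-70.8  -0.6  23.1] e2 [97.2 -0.7 23. ] tilt -0.03 yaw -0.03 roll 0.02 F [ 0.3  0.  -3.9] M [-0.05  0.04  0.01] w 14.2
t 19.2 e1 [-70.7  -0.5  23.1] e2 [97.3 -0.6 22.9] tilt -0.07 yaw -0.03 roll 0.02 F [-4.   1.6 -2. ] M [-0.04  1.06  0.01] w 13.5
```

The +x wall is felt at 97.2, so the corrected tray centre holds to within 0.3 mm. I'll go back to centre and set it down.

```bash
python3 -m handwheel '[[[0,0,-2,0,0,0,1],[0,0,-4,0,0,0,1],[0,0,-6,0,0,0,1],[0,0,-8,0,0,0,1],[0,0,-10,0,0,0,1],[0,0,-12,0,0,0,1],[0,0,-13.2,0,0,0,1],[0,0.5,-13.2,0,0,0,1],[0,1,-13.2,0,0,0,1],[0,1.6,-13.2,0,0,0,1],[0,1.6,-13.2,0,0,0,1]]]'>/dev/null; python3 -c "
from h import *
where()"
python3 -m handwheel '[[[0,0.4,0,0,0,0,1],[0,0.8,0,0,0,0,1],[0,0.8,0,0,0,0,1],[0,0.8,0,0,0,0,1]]]'>/dev/null; python3 -c "
from h import *
where()"
```

```text
t 20.12 e1 [-84.   -0.6  21.3] e2 [84.  -0.6 21.1] tilt -0.09 yaw -0.03 roll 0.02 F [ 0.2 -0.2 -3.7] M [-0.05  0.11 -0.05] w 13.6
t 20.45 e1 [-83.9  -0.5  20.8] e2 [84.1 -0.6 20.5] tilt -0.07 yaw -0.03 roll 0.01 F [-3.3  0.2  3.5] M [-0.27  0.71 -0.03] w 13.7
```

Resting on the rails. Now I'll release gently and withdraw upward.

```bash
python3 -m handwheel '[[[0,-0.2,0,0,0,0,1],[0,-0.2,0,0,0,0,0.84],[0,-0.2,0,0,0,0,0.8],[0,-0.2,0,0,0,0,0.75],[0,-0.2,0,0,0,0,0.7],[0,-0.2,0,0,0,0,0.65],[0,-0.2,0,0,0,0,0.65],[0,-0.2,0,0,0,0,0.65],[0,-0.2,0,0,0,0,0.65]]]' 5; python3 -c "
from h import *
where()"
```

```text
time_s: 21.2
tool_pos: [0.5477, 0.1635, 0.0533]
eef_rot: [0.525, -0.474, 0.474, -0.524]
contact_force: [-0.1, 0.0, 0.6]
width: 0.0328
t 21.2 e1 [-83.9  -0.5  21. ] e2 [84.1 -0.5 20.7] tilt -0.07 yaw -0.02 roll 0.01 F [-0.1  0.   0.6] M [-0.05  0.08  0.01] w 32.8
```

```bash
python3 -m handwheel '[[[0,-3,0,0,0,0,0.65],[0,-8,0,0,0,0,0.65],[0,-16,0,0,0,0,0.65],[0,-26,0,0,0,0,0.65],[0,-40,0,0,0,0,0.65],[0,-60,0,0,0,0,0.65],[0,-85,0,0,0,0,0.65],[0,-110,0,0,0,0,0.65],[0,-130,0,0,0,0,0.65],[0,-150,0,0,0,0,0.65],[0,-150,0,0,0,0,0.65],[0,-150,0,0,0,0,0.65]]]'
python3 - <<'E'
from h import *
where()
a=np.radians(TY);T=np.array([[np.cos(a),np.sin(a),0],[-np.sin(a),np.cos(a),0],[0,0,1]])
for n,(u0,v0,u1,v1) in dict(scene=(280,130,480,290),side=(230,120,410,260)).items():
    c=cam(n); cv2.imwrite(f'pics/{n}6.png',cv2.resize(c['color'][v0:v1,u0:u1],None,fx=3.7,fy=3.7,interpolation=cv2.INTER_CUBIC))
c=cam("wrist"); cv2.imwrite("pics/w6.png",c["color"]); P=cloud(c); d=(P-TR)@T.T*1e3
m=(abs(d[...,0])<70)&(abs(d[...,1])<48)&(abs(d[...,2]-28.7)<5)&(c["color"].min(-1)>90); q=d[m]
A=np.c_[q[:,:2],np.ones(len(q))]; s=np.linalg.lstsq(A,q[:,2],rcond=None)[0]; print(len(q),"plane",s)
g=d[(abs(d[...,2]-86.7)<5)&(abs(d[...,0])<30)&(abs(d[...,1])<35)]; print("grip",len(g),cv2.minAreaRect(g[:,:2].astype(np.float32)) if len(g) else 0)
E
```

```text
time_s: 22.2
tool_pos: [0.5483, 0.1637, 0.205]
eef_rot: [-0.524, 0.474, -0.474, 0.525]
contact_force: [-0.5, 0.6, -1.3]
width: 0.0329
t 22.2 e1 [-83.1  -0.3 172.5] e2 [ 84.9  -0.4 172.7] tilt 0.07 yaw -0.03 roll -0.05 F [-0.5  0.7 -1.3] M [-0.06  0.05 -0.  ] w 32.9
10338 plane [-7.97946914e-04 -7.43257322e-04  2.69669802e+01]
grip 866 ((-0.7202696800231934, -0.46266937255859375), (13.500988960266113, 49.97646713256836), 0.1878064125776291)
```

View pics/scene6.png

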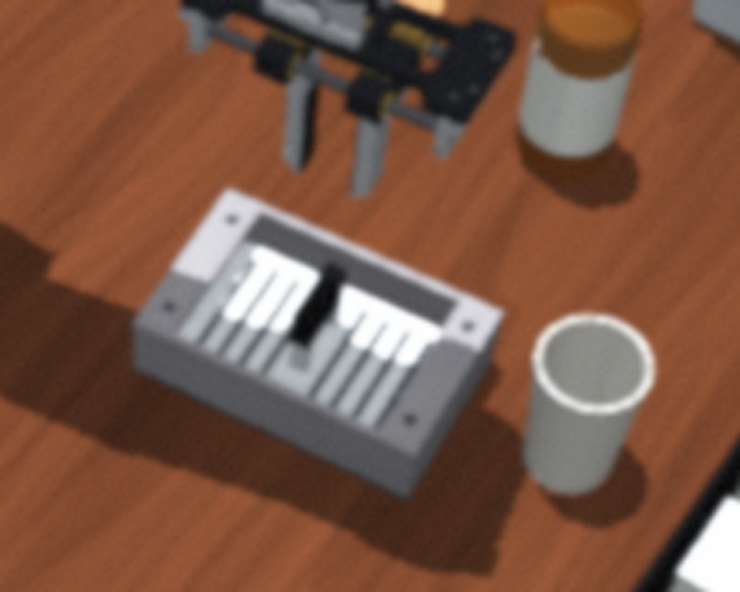

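View pics/w6.png

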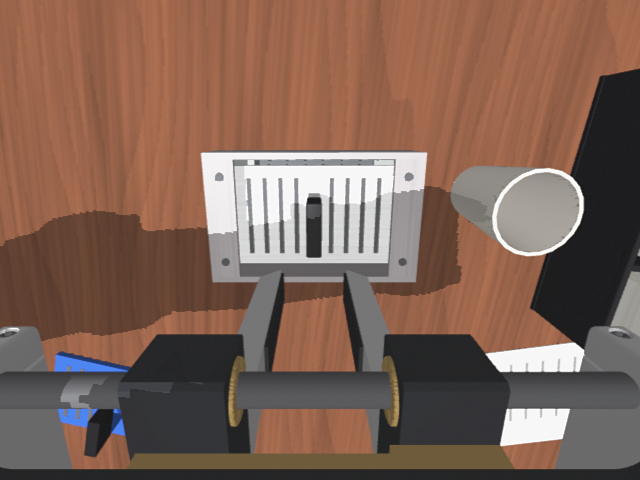

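The plate lies flat. The wrist view shows its bar at (314,225) inside the tray frame, which spans columns 203–427 (centre about 315), and both ends are under the lips. The arm is clear, so I'm handing in.

```bash
python3 -c "
from bench import manip
print(manip.hand_in())"
```

```text
the job is handed in; nothing more can be done
None
```

The drip plate is in the tray, flat on the rails, centred and released. I handed the job in at about 22 s of the 58 s allowed; no verdict is reported back.

**What I did:** I gripped the white plate by its black bar and tilted it 15°. I tucked its -x end under the tray's -x lip and felt for the end wall there. Then I lowered the other end past the +x lip, levelled the plate and felt for the +x wall. I slid it back to centre, set it down on the rails, let go and raised the hand clear.

**Last checks:**
- **Flatness:** the fitted plane of the plate's top is tilted by about 0.001 rad; the limit is 0.03.
- **Centring:** the wrist camera puts the grip 0.7 mm from the tray's centre; the limit is 6 mm. The two walls I felt agree with that centre to 0.3 mm.
- **Rail height:** felt at about 20.7 mm, against roughly 20.5 mm from the cameras before I started.
- **Forces:** the highest readings at the wrist were about 9–10 N, so roughly 13–14 N on the rails allowing for the plate's weight. The limit is 30 N.
- **Other things on the bar:** the cup and bottle look undisturbed in the last pictures. I did not re-measure the others.

**Disagreements:**
- The first camera estimate put the tray 2.5 mm too far toward +x. Feeling the -x wall corrected it, and the +x wall confirmed it.
- The last wrist depth reading puts the plate's top at 27.0 mm, against 28.7 mm expected from touch. That camera also reads the tray's rim about 1.8 mm low, so I trust the touch value.

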